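# Hang the rinsed candle mould on the drying peg

### The job

In the candle workshop, take the empty grey metal mould with the green ring from its cradle, turn it mouth-down and lower it gently over the peg of the free drying stand, until its rim stands flat on the slats; do not drop it. Leave the full white mould lying in its own cradle.

Things in the scene. Friction and masses are not known exactly. Their poses are not given: they have to be found in the camera images.
- empty_mould: Empty candle mould: a dull grey metal cylindrical cup, 60 mm outside diameter, 110 mm long, wall 3 mm, closed end 4 mm, about 0.15 kg, broad green ring round the closed end. Starts lying on its side, axis 45 mm above the table. Origin on the axis, half-way along; x axis points out of the open mouth (level at the start, roughly away from the robot): mouth at +55 mm, closed end at -55 mm.
- cradle_a: Fixed low wooden cradle under the empty mould: a board 130 x 80 x 10 mm with two 10 mm dowels along the mould, 36 mm apart, tops 20 mm above the table; the mould's sides are free. Origin under the board's centre, at table height; x along the dowels. The full mould lies on another cradle just like it.
- full_mould: Full mould, to be left alone: same 60 mm diameter and 110 mm length, cream white with a red and a blue ring, yellow wax and a wooden stick across its mouth end, about 0.35 kg. It lies on the other cradle. Origin on the axis, half-way along; x axis points out of the mouth end.
- drying_stand: Free drying stand, fixed: wood, 120 x 120 mm, flat slats 20 mm above the table, one upright dark peg in the middle, 18 mm diameter, tip 90 mm above the table. Origin at table height on the peg's axis, z up. A mould with its rim on the slats is fully home; the peg does not reach its closed end. A like stand far to the robot's left is taken by a white mould.
Mind the look-alikes: they are no part of the job. What is shaped like the empty_mould but pink, purple or turquoise is not meant.

How it is judged (in metres and radians):
At the end, for the whole second after the job is handed in: The empty mould is at rest, mouth-down within 10 degrees of vertical, over the peg of the free stand (its middle within 22 mm of the peg's axis) with its rim on the slats (within 6 mm); the full mould is within 30 mm of where it started (angle between empty_mould's own x axis and vertical above 2.97 rad and horizontal distance between empty_mould and drying_stand below 0.022 m and z of empty_mould in the frame of drying_stand between 0.069 and 0.081 m and linear speed of empty_mould below 0.02 m/s and angular speed of empty_mould below 0.1 rad/s and distance of full_mould from where it was at the start of the episode below 0.03 m); the robot touches nothing.
It fails at once if the empty mould is dropped over the peg (falls faster than 0.6 m/s there) (horizontal distance between empty_mould and drying_stand below 0.04 m and z of empty_mould in the frame of drying_stand below 0.155 m and linear speed of empty_mould above 0.6 m/s).
It fails at once if the full mould is pushed or lifted more than 30 mm (distance of full_mould from where it was at the start of the episode above 0.03 m).
It also fails if it takes over 51 s, if anything falls off the work surface, if the arm or the gripper's body presses on something with over 40 N, if the wrist force passes 120 N, or if a joint passes its speed limit or range.

### The arm

A 7-joint arm with a two-finger parallel gripper is mounted at the origin on the work surface. World frame = base frame: x ahead of the robot, y to its left, z up, the work surface at z = 0. Lengths are in m, angles in degrees, forces in N, time in s.
With the tool pointing down it reaches from about 0.425 to 0.875 m from the base axis. Payload 4.7 kg.
Tool frame: the origin (TCP) lies midway between the tips of the shut fingers; the grasp point (between the pads) lies env.grip_point_offset behind it (env.grip_point_offset is the distance from the TCP to the grasp point, in m); z points along the fingers, y is the line along which they close (so a half turn about z gives the same grasp; the last joint's range is limited). The gripper opens to 87 mm and grips with 3 to 60 N. Pads are 19 mm wide; open, the fingers measure 117 mm over their backs; the gripper's body (75 mm by 190 mm) begins 51 mm behind the grasp point.
Start: joints at [-63.306, 18.392, -4.016, 83.108, 1.295, 78.541, -3.26], TCP at [0.284, 0.585, 0.223] pointing down, gripper open.
Joint ranges: [-163.93, 163.93], [-17.29, 119.83], [-79.2, 71.16], [3.27, 140.29], [-89.18, 269.18], [5.43, 117.66], [-154.24, 154.24]. Speed limits (degrees/s): [147.25, 147.25, 180, 180, 180, 180, 180].

### API

Orientations are given as [roll, pitch, yaw] about the fixed x, y, z axes, in that order (R = Rz(yaw) Ry(pitch) Rx(roll)).
In Python, from cell import env gives the robot as it stands.
- The arm moves only by the shell command python3 -m creep 'ROWS' [FORCE]. ROWS is a JSON object of lists of equal length, an entry for each row: "translation": the shift along the tool's x, y, z in units of 0.08 m (1.0 is 0.08 m), a list of three; "turn": the turn, a rotation vector about the tool's x, y, z in units of 180 degrees (1.0 is 180 degrees), a list of three; "grip": the opening, from 0 (shut) to 1 (fully open). In form: {"translation": [[x, y, z], ...], "turn": [[ax, ay, az], ...], "grip": [grip, ...]}. A call has 1 to 5 rows; each row shifts and turns the commanded pose from where the row before left it, along the tool's axes as they then stand; what a row does not reach is not made up. A row lasts 1/8 s, in which the tool goes at most 62.5 mm and 10.7 degrees, less where a joint would pass 70% of its speed; a pose out of reach is approached as far as the arm can. A call with a number of a shift or a turn outside -1 to 1 is refused whole. A call with a gripper value outside its range is refused whole. The fingers move at their own pace and stop on an object; FORCE is the grip in N (left out, the last holds). Time passes only in rows, so rows that do not move let the fingers close. It gives the time, the measured TCP pose, the force, the opening and the grip force at its end, in the units of the state.
- env.get_obs(): the state, without advancing time (a new reading comes with each control period).
- env.read_camera(name): name is "scene" or "top" or "wrist"; returns a dict with "frame" (420x560x3 uint8, red, green, blue), "z_map" (420x560 float32, m along the optical axis (not along the pixel's ray), 0 where there is no reading), "K" (3x3 intrinsics, pixels), "rvec" (rotation vector, rad) and "tvec" (3), from world to camera coordinates, as OpenCV has them. Camera axes: x right, y down, z forward; pixel columns grow to the right and rows downward; lengths in m; the calibration is good to about 2 mm. A picture is of the moment at which its call begins.
- env.sign_off(): hands the job in; it is judged then, once.
The state is a dict: "time_s": time; "qpos": joint angles; "joint_velocities": joint speeds; "effort": joint torques, N m; "tool_pos": TCP position; "tool_rot": TCP orientation; "force": force on the tool from outside, world axes, zero at the start; "wrist_torque": the same for the moment, N m; "grip_width": finger opening in m; "grasp_force": force on a finger pad.
Only numpy, scipy, OpenCV 4.12 (cv2) and the standard library are available. Lean on these libraries where they do the work, as an engineer would, in place of code of your own. Each camera call takes 0.05 s, during which the arm holds its last target. There are 200 camera calls.

## Working session

There is one attempt and no reset: what is moved stays moved. The work goes in short steps, Python scripts to look and compute and a shell command to move; the robot and the scene stay as the last step left them, time stands still between calls to the robot, and variables do not carry over. Pictures are saved under pics/ and viewed, at most 10 in all, crops included, and the job is handed in when it is done.

```bash
mkdir -p pics; ls
cat > h.py <<'E'
import numpy as np, cv2
from cell import env
from scipy.spatial.transform import Rotation as R
def cam(n):
    c=env.read_camera(n); Rm=cv2.Rodrigues(np.array(c["rvec"],float))[0]
    K=c["K"]; z=c["z_map"]; v,u=np.indices(z.shape)
    P=np.stack([(u-K[0,2])/K[0,0]*z,(v-K[1,2])/K[1,1]*z,z],-1)
    W=(P-np.array(c["tvec"]).ravel())@Rm
    return c["frame"],W,z
def save(f,n): cv2.imwrite("pics/"+n,f[...,::-1])
E
python3 - <<'E'
from h import *
o=env.get_obs(); print({k:np.round(v,3) for k,v in o.items()}, env.grip_point_offset)
fs=[]
for n in("scene","top"):
    f,W,z=cam(n); np.savez("/tmp/"+n,f=f,W=W,z=z); save(f,n+".png")
E
```

```text
pics
{'time_s': np.float64(0.0), 'qpos': array([-63.306,  18.439,  -4.015,  83.175,   1.296,  78.54 ,  -3.26 ]), 'joint_velocities': array([ 0.046,  0.001,  0.067, -0.006,  0.002, -0.16 ,  0.062]), 'effort': array([-0.0000e+00, -4.9129e+01, -4.0400e-01, -3.1254e+01, -6.4000e-02,
        4.4000e-02,  0.0000e+00]), 'tool_pos': array([0.284, 0.584, 0.221]), 'tool_rot': array([-1.79892e+02,  7.00000e-03,  1.54115e+02]), 'force': array([-0.034,  1.259, -0.281]), 'wrist_torque': array([ 0.028, -0.022,  0.016]), 'grasp_force': np.float64(0.0), 'grip_width': np.float64(0.087)} 0.0187
```

View pics/scene.png

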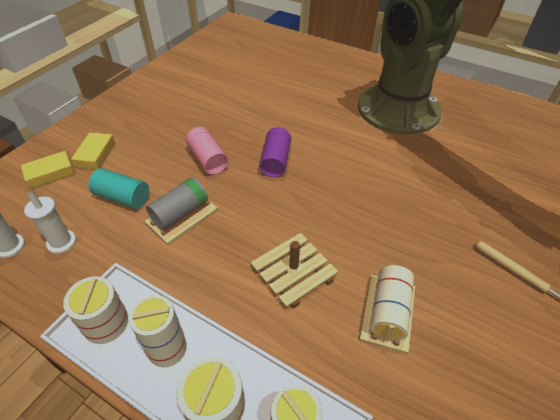

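View pics/top.png

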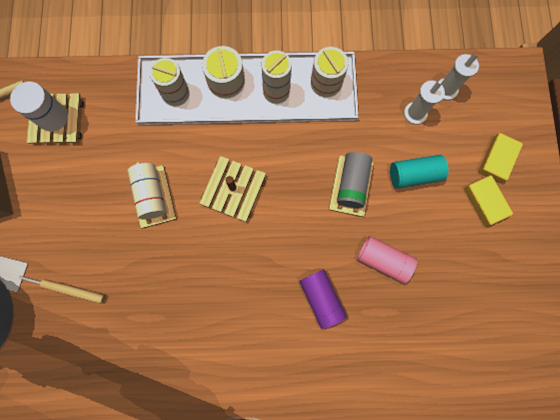

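Scene view: the grey mould with the green ring lies at (177,205), and the free stand's peg is at (295,255). The full mould is at (393,302). Top view: grey mould at (353,180), peg at about (231,184), full mould at (148,192).
Look-alikes (top view): turquoise (419,172), pink (388,260), purple (323,299), and the white mould on the taken stand (38,105). I choose the grey one with the green ring.

Run:
```python
from h import *
d=np.load("/tmp/top.npz");f,W,z=d["f"],d["W"],d["z"]
hsv=cv2.cvtColor(f,cv2.COLOR_RGB2HSV);v,u=np.indices(z.shape)
roi=(u>325)&(u<385)&(v>140)&(v<225)&(W[...,2]>.05)&(z>0)
g=roi&(hsv[...,0]>45)&(hsv[...,0]<75)&(hsv[...,1]>120)
p=W[roi];print("mould",roi.sum(),p.min(0),p.max(0))
c,s,a=cv2.minAreaRect(p[:,:2].astype(np.float32)*1000);print("rect",c,s,a)
print("green",W[g].mean(0),g.sum())
top=roi&(W[...,2]>.07);q=W[top];m=q[:,:2].mean(0);w,V=np.linalg.eigh(np.cov(q[:,:2].T));print("topline",m,V[:,1],np.degrees(np.arctan2(V[1,1],V[0,1])),q[:,2].max())
for n,b in (("top",(195,272,150,225)),("scene",(245,340,230,310))):
    d2=np.load(f"/tmp/{n}.npz");W2,z2=d2["W"],d2["z"];v,u=np.indices(z2.shape)
    r=(u>b[0])&(u<b[1])&(v>b[2])&(v<b[3])&(z2>0)
    pg=W2[r&(W2[...,2]>.04)&(W2[...,2]<.12)];print(n,"peg",pg.shape,pg.mean(0),pg.min(0),pg.max(0))
    sl=W2[r&(W2[...,2]>.012)&(W2[...,2]<.03)];print("slats",cv2.minAreaRect(sl[:,:2].astype(np.float32)*1000),np.median(sl[:,2]))
d2=np.load("/tmp/scene.npz");W2,z2=d2["W"],d2["z"];v,u=np.indices(z2.shape)
r=(u>135)&(u<215)&(v>170)&(v<240)&(W2[...,2]>.05);print("scene mould",cv2.minAreaRect(W2[r][:,:2].astype(np.float32)*1000),W2[r].max(0))
t=r&(W2[...,2]>.07);print(W2[t].mean(0))
r=(u>360)&(u<425)&(v>260)&(v<350)&(W2[...,2]>.05);print("full",cv2.minAreaRect(W2[r][:,:2].astype(np.float32)*1000))
for x,y in((419,172),(388,260),(38,105)): print(W[y,x])
save(cv2.resize(f[130:240,310:460],None,fx=4,fy=4),"crop.png")
```

```text
mould 1382 [ 0.54620362 -0.29617725  0.05006889] [ 0.66471265 -0.21669925  0.07931842]
rect (605.9781494140625, -256.37689208984375) (59.754180908203125, 111.37423706054688) 77.06602478027344
green [ 0.56862927 -0.24421637  0.06994722] 202
topline [ 0.60355982 -0.2557585 ] [-0.97435233  0.22502787] 166.99548307966828 0.07931842309709165
top peg (102, 3) [0.5976365  0.01140019 0.07778521] [0.59171262 0.00393424 0.04153804] [0.6092003  0.01989972 0.09285636]
slats ((600.802001953125, 12.492721557617188), (119.5041275024414, 120.45320129394531), 67.23724365234375) 0.020026185534703034
scene peg (219, 3) [0.60695187 0.01530955 0.07274941] [0.59469958 0.00551674 0.04049511] [0.61291146 0.02262195 0.09297046]
slats ((603.091064453125, 14.95513916015625), (116.74903869628906, 122.01265716552734), 67.14940643310547) 0.021097162734672353
scene mould ((748.0653686523438, -44.6622314453125), (702.1942138671875, 126.98265075683594), 56.93292999267578) [0.99283886 0.21492647 0.68638378]
[ 0.62230463 -0.2381979   0.09431191]
full ((762.7120361328125, 219.92889404296875), (455.00494384765625, 70.0287094116211), 7.504314422607422)
[ 0.61861246 -0.3957955   0.05577553]
[ 0.42921519 -0.31373791  0.05871249]
[0.75960648 0.40394429 0.12210608]
```

View pics/crop.png

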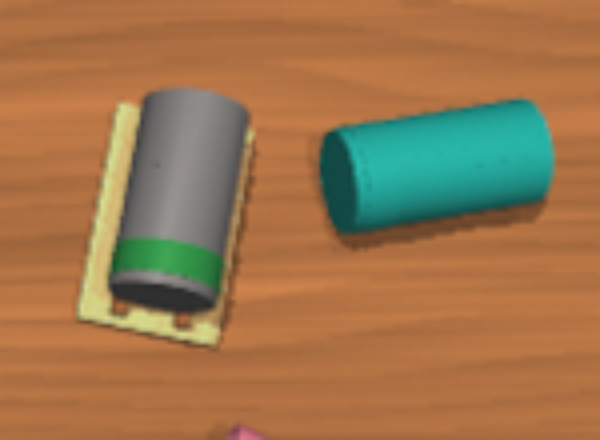

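The crop confirms the grey mould with its green ring, ring end towards the robot; the turquoise one lies to its right. Mould centre is (0.606, -0.256), mouth azimuth -13°, and the peg is at (0.602, 0.0135).

Plan: grip with the tool tilted 45° outward, near the closed end. A half turn about the tool axis then puts the mouth down.

```bash
python3 -m creep '{"translation":[[-0.43,-0.29,0],[-0.43,-0.29,0],[-0.43,-0.29,0],[-0.43,-0.29,0],[-0.43,-0.29,0]],"turn":[[0,0,0],[0,0,0],[0,0,0],[0,0,0],[0,0,0]],"grip":[1,1,1,1,1]}' 30
python3 -m creep '{"translation":[[-0.43,-0.29,0],[-0.43,-0.29,0],[-0.43,-0.29,0],[-0.32,-0.57,0],[-0.32,-0.57,0]],"turn":[[0,0,0],[0,0,0],[0,0,0],[0,0,0],[0,0,0]],"grip":[1,1,1,1,1]}'
python3 -m creep '{"translation":[[-0.32,-0.57,0],[-0.32,-0.57,0],[-0.32,-0.57,0],[-0.32,-0.57,0],[-0.32,-0.57,0]],"turn":[[0,0,0],[0,0,0],[0,0,0],[0,0,0],[0,0,0]],"grip":[1,1,1,1,1]}'
python3 -m creep '{"translation":[[-0.32,-0.57,0],[-0.32,-0.57,0],[-0.32,-0.57,0],[0,0,0],[0,0,0]],"turn":[[0,0,0],[0,0,0],[0,0,0],[0,0,-0.036],[0,0,-0.036]],"grip":[1,1,1,1,1]}'
python3 -c "
from h import *
print(np.round(env.get_obs()['qpos'],1))"
```

```text
time_s: 0.72
tool_pos: [0.3883, 0.4038, 0.2221]
tool_rot: [-180.0, -0.0, 154.1]
force: [0.4, -0.6, -0.4]
grip_width: 0.0869
grasp_force: 0.0
time_s: 1.35
tool_pos: [0.4565, 0.1915, 0.2221]
tool_rot: [-180.0, -0.0, 154.1]
force: [1.3, 0.1, 0.6]
grip_width: 0.0872
grasp_force: 0.0
time_s: 1.98
tool_pos: [0.4719, -0.0694, 0.2224]
tool_rot: [180.0, -0.0, 154.1]
force: [0.9, 0.8, -0.6]
grip_width: 0.0872
grasp_force: 0.0
time_s: 2.6
tool_pos: [0.4811, -0.2251, 0.2221]
tool_rot: [-180.0, -0.1, 167.2]
force: [0.9, 0.6, -0.1]
grip_width: 0.0871
grasp_force: 0.0
[-14.3   3.8  38.4 101.2  -2.4  75.8 101.9]
```

```bash
python3 -m creep '{"translation":[[0,0,0],[0,0,0],[0,0,0],[0,0,0],[0,0,0]],"turn":[[0,-0.05,0],[0,-0.05,0],[0,-0.05,0],[0,-0.05,0],[0,-0.05,0]],"grip":[1,1,1,1,1]}'
python3 -m creep '{"translation":[[0,0,0]],"turn":[[0,0,0]],"grip":[1]}'
cat > where.py <<'E'
from h import *
o=env.get_obs(); print(np.round(o['qpos'],1))
f,W,z=cam("wrist"); np.savez("/tmp/wrist",f=f,W=W,z=z); save(f,"wrist1.png")
v,u=np.indices(z.shape); hsv=cv2.cvtColor(f,cv2.COLOR_RGB2HSV)
roi=(z>0)&(W[...,2]>.05)&(W[...,2]<.085)&(abs(W[...,0]-.606)<.08)&(abs(W[...,1]+.256)<.065)
p=W[roi]; print(len(p),p.max(0),cv2.minAreaRect(p[:,:2].astype(np.float32)*1000))
q=p[p[:,2]>.07]; print(q.mean(0))
Rt=R.from_euler("xyz",o['tool_rot'],degrees=True).as_matrix()
m=np.array([np.cos(np.radians(-13)),np.sin(np.radians(-13)),0])
G=np.array([.606,-.256,.045])-.025*m
zt=.70711*(m+[0,0,-1]); print("to target, tool units",Rt.T@(G+.0187*zt-o['tool_pos'])/.08, Rt[:,2])
E
python3 where.py
```

```text
time_s: 3.22
tool_pos: [0.4902, -0.2163, 0.2263]
tool_rot: [177.7, 31.0, 167.5]
force: [-0.3, 0.6, -1.0]
grip_width: 0.0869
grasp_force: 0.0
time_s: 3.35
tool_pos: [0.4872, -0.2201, 0.2245]
tool_rot: [177.8, 30.7, 167.0]
force: [-1.2, -0.4, -0.3]
grip_width: 0.0868
grasp_force: 0.0
[ 23.6 -16.8   4.  124.4 -12.3  43.7 112.1]
4402 [ 0.66318534 -0.21656757  0.07428255] ((604.6241455078125, -256.7462158203125), (58.70538330078125, 111.49903869628906), 77.1618881225586)
[ 0.59571735 -0.25487747  0.07166469]
to target, tool units [ 0.0262188  -0.21257842  2.78043623] [ 0.50594617 -0.07645902 -0.85916965]
```

View pics/wrist1.png

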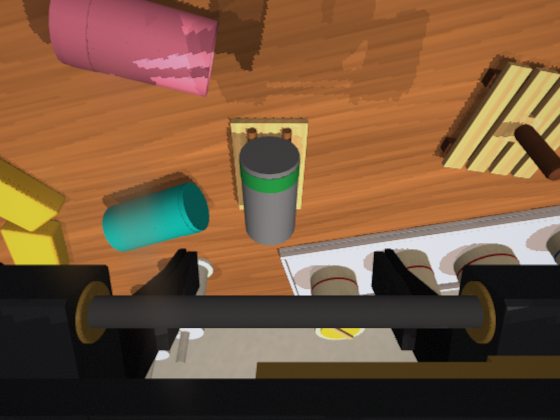

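The wrist view shows the mould with its closed end up at (270,185) and the turquoise one clear of it at (155,215). Joint 2 is at its limit here, so I'll move forward and down before finishing the tilt.

```bash
cat > delta.py <<'E'
# usage: delta.py az tilt flip x y z : TCP target; tool z tilted from down towards az; y_t = flip*horizontal left of az
import sys
from h import *
def delta(az,tilt,flip,p):
    o=env.get_obs(); a,t=np.radians([az,tilt]); h=np.array([np.cos(a),np.sin(a),0])
    z=np.sin(t)*h-np.array([0,0,np.cos(t)]); y=flip*np.array([-h[1],h[0],0]); T=np.c_[np.cross(y,z),y,z]
    Rt=R.from_euler("xyz",o['tool_rot'],degrees=True).as_matrix()
    rv=R.from_matrix(Rt.T@T).as_rotvec()
    print("q",np.round(o['qpos'],1),"shift before turn",np.round(Rt.T@(np.array(p)-o['tool_pos'])/.08,3),"after turn",np.round(T.T@(np.array(p)-o['tool_pos'])/.08,3),"turn",np.round(rv/np.pi,4))
if __name__=="__main__":
    a=[float(x) for x in sys.argv[1:]]; delta(a[0],a[1],a[2],a[3:])
E
python3 delta.py -13 45 1 .53 -.238 .13
```

```text
q [ 23.2 -16.7   4.2 124.3 -12.3  43.7 112. ] shift before turn [ 0.126 -0.165  1.303] after turn [ 0.445 -0.112  1.238] turn [ 0.013  -0.0793 -0.0008]
```

```bash
python3 -m creep '{"translation":[[0.03,-0.04,0.33],[0.03,-0.04,0.33],[0.03,-0.04,0.33],[0.03,-0.04,0.31],[0,0,0]],"turn":[[0,0,0],[0,0,0],[0,0,0],[0,0,0],[0,0,0]],"grip":[1,1,1,1,1]}'
python3 -m creep '{"translation":[[0,0,0],[0,0,0],[0,0,0],[0,0,0]],"turn":[[0.004,-0.026,0],[0.004,-0.026,0],[0.005,-0.027,0],[0,0,0]],"grip":[1,1,1,1]}'
python3 delta.py -13 45 1 .53 -.238 .095
```

```text
time_s: 4.03
tool_pos: [0.5326, -0.2329, 0.1291]
tool_rot: [177.7, 30.6, 167.7]
force: [0.2, 0.2, 0.6]
grip_width: 0.087
grasp_force: 0.0
time_s: 4.53
tool_pos: [0.5323, -0.2325, 0.1309]
tool_rot: [179.5, 45.0, 167.0]
force: [0.5, -0.0, 0.1]
grip_width: 0.0875
grasp_force: 0.0
q [  9.9 -10.2  17.1 138.1 -45.4  11.2 146.7] shift before turn [ 0.326 -0.076  0.308] after turn [ 0.326 -0.074  0.309] turn [0.0027 0.     0.0001]
```

```bash
python3 -m creep '{"translation":[[0.11,-0.025,0.1],[0.11,-0.025,0.1],[0.106,-0.025,0.1],[0,0,0],[0,0,0]],"turn":[[0,0,0],[0,0,0],[0.0027,0,0],[0,0,0],[0,0,0]],"grip":[1,1,1,1,1]}'
python3 delta.py -13 45 1 .5945 -.2534 .0318
```

```text
time_s: 5.15
tool_pos: [0.5301, -0.2402, 0.1028]
tool_rot: [-179.8, 45.1, 167.1]
force: [-0.5, 0.3, 0.4]
grip_width: 0.0872
grasp_force: 0.0
q [-18.  -10.5  45.3 140.1 -49.    5.6 154. ] shift before turn [0.049 0.023 1.208] after turn [0.047 0.02  1.209] turn [-0.0008  0.0006  0.0005]
```

```bash
python3 -m creep '{"translation":[[0,0.01,0.24],[0,0.01,0.24],[0,0,0.24],[0,0,0],[0,0,0]],"turn":[[0,0,0],[0,0,0],[0,0,0],[0,0,0],[0,0,0]],"grip":[1,1,1,1,1]}'
python3 delta.py -13 45 1 .5945 -.2534 .0318
```

```text
time_s: 5.78
tool_pos: [0.5584, -0.2451, 0.0876]
tool_rot: [-179.9, 43.3, 166.8]
force: [-0.4, -0.2, -0.1]
grip_width: 0.0872
grasp_force: 0.0
q [-44.3  -6.8  70.9 136.6 -50.2   5.5 154.1] shift before turn [0.142 0.003 0.825] after turn [0.166 0.001 0.82 ] turn [-0.0012 -0.0093 -0.0008]
```

At 45° tilt joint 6 is on its low limit, so I need the flipped wrist (joint 5 turned by half). I'll back up to clear height and turn about the tool axis so joint 5 swings over.

```bash
python3 delta.py -13 45 1 .58 -.245 .16
python3 -m creep '{"translation":[[-0.27,0,-0.1],[-0.27,0,-0.1],[-0.27,0,-0.1],[0,0,-0.05],[0,0,0]],"turn":[[0,0,0],[0,0,0],[0,0,0],[0,0,0],[0,0,0]],"grip":[1,1,1,1,1]}'
python3 delta.py -13 45 1 .58 -.245 .16
python3 -m creep '{"translation":[[0,0,0],[0,0,0],[0,0,0],[0,0,0],[0,0,0]],"turn":[[0,0,-0.055],[0,0,-0.055],[0,0,-0.055],[0,0,-0.055],[0,0,-0.055]],"grip":[1,1,1,1,1]}'
python3 delta.py -13 45 -1 .58 -.245 .16
```

```text
q [-44.3  -6.8  70.9 136.6 -50.2   5.5 154.1] shift before turn [-0.812  0.062 -0.479] after turn [-0.826  0.062 -0.454] turn [-0.0012 -0.0093 -0.0008]
time_s: 6.4
tool_pos: [0.583, -0.2519, 0.1486]
tool_rot: [-179.9, 43.5, 166.7]
force: [0.3, 0.2, -0.8]
grip_width: 0.087
grasp_force: 0.0
q [-12.9  -6.3  37.9 130.6 -23.1  12.8 123.7] shift before turn [-0.058  0.075 -0.142] after turn [-0.062  0.076 -0.141] turn [-0.0014 -0.0083 -0.0011]
time_s: 7.02
tool_pos: [0.583, -0.251, 0.1474]
tool_rot: [-144.1, 26.3, -134.8]
force: [0.2, 0.6, 0.9]
grip_width: 0.0873
grasp_force: 0.0
q [-33.6 -10.6  57.2 131.   -0.8  12.1 153.8] shift before turn [-0.095 -0.012 -0.151] after turn [ 0.074 -0.065 -0.149] turn [ 0.0107  0.0033 -0.7244]
```

```bash
python3 -m creep '{"translation":[[0,0,0],[0,0,0],[0,0,0],[0,0,0],[0,0,0]],"turn":[[0,0,-0.055],[0,0,-0.055],[0,0,-0.055],[0,0,-0.055],[0,0,-0.055]],"grip":[1,1,1,1,1]}'
python3 delta.py -13 45 -1 .58 -.245 .16
python3 -m creep '{"translation":[[0,0,0],[0,0,0],[0,0,0],[0,0,0],[0,0,0]],"turn":[[0,0,-0.055],[0,0,-0.055],[0,0,-0.055],[0,0,-0.055],[0,0,-0.055]],"grip":[1,1,1,1,1]}'
python3 delta.py -13 45 -1 .58 -.245 .16
```

```text
time_s: 7.65
tool_pos: [0.5905, -0.2401, 0.1375]
tool_rot: [-136.3, -7.5, -97.8]
force: [-0.4, -0.0, -0.4]
grip_width: 0.0871
grasp_force: 0.0
q [-51.5 -17.2  69.8 132.4  50.   13.4 154.2] shift before turn [ 0.114 -0.097 -0.279] after turn [ 0.118  0.089 -0.28 ] turn [ 0.0114 -0.0029 -0.4501]
time_s: 8.28
tool_pos: [0.5907, -0.2181, 0.1176]
tool_rot: [-152.3, -40.1, -56.6]
force: [16.9, 37.3, 5.2]
grip_width: 0.0869
grasp_force: 0.0
q [-43.4  -8.6  60.7 136.8  92.1   5.4 154.2] shift before turn [ 0.5    0.136 -0.379] after turn [ 0.336  0.357 -0.414] turn [ 0.0141 -0.0176 -0.1775]
```

Run:
```python
from h import *
o=env.get_obs();print(o['force'],o['wrist_torque'],np.round(o['effort'],1))
Rt=R.from_euler("xyz",o['tool_rot'],degrees=True).as_matrix();print("up in tool",Rt.T[:,2],"cols",Rt.round(2))
a,W,z=cam("scene");b,W2,z2=cam("top")
save(np.hstack([a[60:330,80:400],b[60:330,200:520]]),"contact.png")
```

```text
[16.85630699 37.26201302  5.19907811] [ 2.94969212 -0.45712288  3.61891743] [-11.3 -11.9   3.4 -20.7  -0.4   0.7  -0. ]
up in tool [ 0.64461466 -0.35558202 -0.67678162] cols [[ 0.42 -0.57  0.7 ]
 [-0.64 -0.74 -0.22]
 [ 0.64 -0.36 -0.68]]
```

View pics/contact.png

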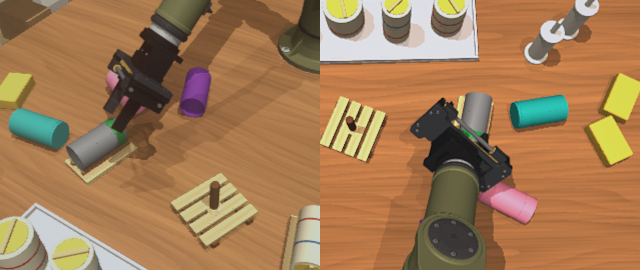

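The left half shows the gripper above the grey mould, which still lies in its cradle. The body's lower corner leans on the pink mould, at about (115,85) left and (505,200) right. I'll lift away.

```bash
python3 -m creep '{"translation":[[0.2,-0.2,-0.17],[0.2,-0.2,-0.17],[0.2,-0.1,-0.17],[0.2,-0.1,-0.17],[0,0,0]],"turn":[[0,0,0],[0,0,0],[0,0,0],[0,0,0],[0,0,0]],"grip":[1,1,1,1,1]}'
python3 delta.py -13 45 -1 .58 -.245 .18
```

```text
time_s: 9.0
tool_pos: [0.6091, -0.2112, 0.1706]
tool_rot: [-148.6, -43.6, -60.2]
force: [-0.0, -0.4, -0.8]
grip_width: 0.0869
grasp_force: 0.0
q [ -8.5  -7.7  22.9 134.9  86.7   5.4 154.2] shift before turn [ 0.216  0.471 -0.237] after turn [-0.1    0.493 -0.267] turn [ 0.0138 -0.0429 -0.1802]
```

```bash
python3 -m creep '{"translation":[[0,0,0],[0,0,0],[0,0,0],[0,0,0],[0,0,0]],"turn":[[0.003,-0.01,-0.045],[0.003,-0.01,-0.045],[0.004,-0.01,-0.045],[0.004,-0.013,-0.045],[0,0,0]],"grip":[1,1,1,1,1]}'
python3 delta.py -13 45 -1 .58 -.245 .16
```

```text
time_s: 9.62
tool_pos: [0.6159, -0.1953, 0.1248]
tool_rot: [-179.2, -49.7, -14.8]
force: [-0.0, 0.1, 0.0]
grip_width: 0.0871
grasp_force: 0.0
q [-55.5  -9.4  71.1 136.2 122.8   5.4 154.2] shift before turn [ 0.157  0.709 -0.504] after turn [ 0.101  0.706 -0.522] turn [ 0.003  -0.026  -0.0065]
```

```bash
python3 -m creep '{"translation":[[0.2,0.1,-0.17],[0.2,0.1,-0.17],[0.2,0.1,-0.17],[0,0,0],[0,0,0]],"turn":[[0,0.03,0],[0,0.03,0],[0,0.02,0],[0,0.02,0],[0,0,0]],"grip":[1,1,1,1,1]}'
python3 delta.py -13 60 -1 .6 -.23 .17
```

```text
time_s: 10.25
tool_pos: [0.6246, -0.2358, 0.193]
tool_rot: [-178.8, -65.1, -16.0]
force: [-0.1, -0.1, -0.8]
grip_width: 0.0873
grasp_force: 0.0
q [-51.3 -17.3  71.2 140.2 170.9  19.7 114.6] shift before turn [-0.394  0.011 -0.166] after turn [-0.408 -0.002 -0.13 ] turn [ 0.0082 -0.0285 -0.0074]
```

```bash
python3 -m creep '{"translation":[[-0.16,0,-0.05],[-0.16,0,-0.05],[-0.16,0,-0.05],[-0.16,0,-0.05],[0,0,0]],"turn":[[0,-0.02,0],[0.004,-0.02,-0.002],[0.004,-0.02,-0.003],[0,-0.02,-0.003],[0,0,0]],"grip":[1,1,1,1,1]}'
python3 delta.py -13 47 -1 .57 -.247 .1
```

```text
time_s: 10.88
tool_pos: [0.5926, -0.2327, 0.1558]
tool_rot: [179.7, -53.7, -14.2]
force: [0.4, 0.1, -0.5]
grip_width: 0.0871
grasp_force: 0.0
q [-40.1 -15.5  60.3 138.3 134.5   5.9 149.2] shift before turn [-0.698  0.242  0.229] after turn [-0.67   0.238  0.304] turn [ 0.0067 -0.0372 -0.0044]
```

```bash
python3 delta.py -13 55 -1 .5965 -.2538 .125
python3 -m creep '{"translation":[[-0.06,0.06,0.05],[-0.06,0.06,0.05],[-0.06,0.05,0.05],[-0.06,0.05,0.05],[0,0,0]],"turn":[[0.003,0.0015,-0.001],[0.003,0.0015,-0.001],[0.003,0.0015,-0.001],[0,0.002,0],[0,0,0]],"grip":[1,1,1,1,1]}'
python3 delta.py -13 55 -1 .5965 -.2538 .125
```

```text
q [-40.1 -15.5  60.3 138.3 134.5   5.9 149.2] shift before turn [-0.243  0.243  0.32 ] after turn [-0.254  0.246  0.308] turn [ 0.007   0.0073 -0.0039]
time_s: 11.5
tool_pos: [0.5847, -0.2441, 0.1397]
tool_rot: [-179.9, -54.8, -12.8]
force: [-0.4, 0.2, -0.2]
grip_width: 0.0871
grasp_force: 0.0
q [-46.5 -17.3  71.2 139.6 175.5   7.2 114. ] shift before turn [-0.052  0.086  0.245] after turn [-0.052  0.085  0.245] turn [-0.0018  0.0011  0.0008]
```

```bash
python3 -m creep '{"translation":[[-0.02,0.04,0.12],[-0.03,0.045,0.125],[0,0,0]],"turn":[[0,0,0],[-0.002,0.001,0.001],[0,0,0]],"grip":[1,1,1]}'
python3 delta.py -13 55 -1 .5965 -.2538 .0343
```

```text
time_s: 11.88
tool_pos: [0.5877, -0.2519, 0.1397]
tool_rot: [179.0, -55.2, -12.6]
force: [0.4, -0.6, -0.0]
grip_width: 0.087
grasp_force: 0.0
q [-45.8 -14.2  71.2 139.2 187.8   8.3 100.2] shift before turn [-1.018 -0.016  0.845] after turn [-1.015 -0.002  0.848] turn [ 0.0037 -0.0009  0.0013]
```

```bash
python3 -m creep '{"translation":[[-0.12,0,0.12],[-0.12,0,0.12],[-0.12,0,0.12],[0,0,0]],"turn":[[0.002,0,0],[0.002,0,0],[0,0,0],[0,0,0]],"grip":[1,1,1,1]}'
python3 delta.py -13 55 -1 .5965 -.2538 .0343
```

```text
time_s: 12.38
tool_pos: [0.5938, -0.2623, 0.1157]
tool_rot: [177.5, -56.0, -12.0]
force: [-0.1, -0.9, 0.2]
grip_width: 0.0871
grasp_force: 0.0
q [-41.4   3.4  71.1 139.4 221.7  21.3  57.6] shift before turn [-0.837 -0.135  0.573] after turn [-0.828 -0.111  0.591] turn [ 0.0092 -0.0055  0.0031]
```

```bash
python3 -m creep '{"translation":[[-0.12,-0.04,0.1],[-0.12,-0.04,0.1],[-0.12,-0.03,0.1],[0,0,0]],"turn":[[0.003,-0.002,0.001],[0.003,-0.002,0.001],[0.003,-0.002,0.001],[0,0,0]],"grip":[1,1,1,1]}'
python3 delta.py -13 55 -1 .5965 -.2538 .0343
```

```text
time_s: 12.88
tool_pos: [0.6005, -0.2545, 0.0806]
tool_rot: [-179.6, -55.2, -13.3]
force: [0.6, 0.1, 0.1]
grip_width: 0.0869
grasp_force: 0.0
q [-33.5  15.6  64.7 138.9 225.7  31.9  46.6] shift before turn [-0.504  0.005  0.289] after turn [-0.504  0.003  0.291] turn [-0.0006 -0.001  -0.0011]
```

```bash
python3 -m creep '{"translation":[[-0.13,0,0.075],[-0.13,0,0.075],[-0.13,0,0.075],[-0.11,0,0.065],[0,0,0]],"turn":[[0,0,0],[0,0,0],[0,0,0],[0,0,0],[0,0,0]],"grip":[1,1,1,1,1]}'
python3 delta.py -13 55 -1 .5965 -.2538 .0343
```

```text
time_s: 13.5
tool_pos: [0.5971, -0.2527, 0.0348]
tool_rot: [-179.5, -55.2, -13.3]
force: [-0.3, 0.3, 0.0]
grip_width: 0.0869
grasp_force: 0.0
q [-28.3  27.   59.4 139.6 219.1  42.1  47.1] shift before turn [-0.008  0.015 -0.   ] after turn [-0.008  0.015 -0.   ] turn [-0.001  -0.0011 -0.0011]
```

Perfectly placed. Close and lift.

```bash
python3 -m creep '{"translation":[[0,0.01,0],[0,0,0],[0,0,0],[0,0,0],[0,0,0]],"turn":[[0,0,0],[0,0,0],[0,0,0],[0,0,0],[0,0,0]],"grip":[0.6,0.5,0.4,0.4,0.4]}' 35
python3 -m creep '{"translation":[[0.13,0,-0.09],[0.13,0,-0.09],[0.2,0,-0.1],[0.2,0,-0.1],[0.2,0,-0.1]],"turn":[[0,0,0],[0,0,0],[0,0,0],[0,0,0],[0,0,0]],"grip":[0.4,0.4,0.4,0.4,0.4]}'
python3 delta.py -13 55 -1 .6 -.2538 .2
```

```text
time_s: 14.12
tool_pos: [0.5967, -0.2539, 0.0343]
tool_rot: [-179.4, -55.2, -13.5]
force: [-2.1, -3.1, 3.5]
grip_width: 0.06
grasp_force: 35.0
time_s: 14.75
tool_pos: [0.6037, -0.2542, 0.1114]
tool_rot: [-179.5, -55.0, -13.3]
force: [0.6, 0.9, -1.4]
grip_width: 0.0603
grasp_force: 35.0
q [-36.9   6.   66.9 137.8 229.8  22.8  47.5] shift before turn [ 0.881  0.    -0.674] after turn [ 0.881  0.006 -0.673] turn [-0.0017  0.0002 -0.0008]
```

```bash
python3 -m creep '{"translation":[[0.3,0,-0.2],[0.3,0,-0.2],[0.3,0,-0.2],[0.3,0,-0.2],[0.2,0,-0.2]],"turn":[[0,-0.02,0],[0,-0.02,0],[0,-0.02,0],[0,-0.02,0],[0,-0.02,0]],"grip":[0.4,0.4,0.4,0.4,0.4]}'
python3 delta.py 77 35 1 .6 -.15 .27
python3 delta.py 77 0 1 .6 -.15 .27
```

```text
time_s: 15.38
tool_pos: [0.6101, -0.2489, 0.1466]
tool_rot: [180.0, -50.7, -12.3]
force: [-0.4, -0.1, -1.8]
grip_width: 0.0601
grasp_force: 35.0
q [  9.9  -1.4  15.8 132.4 264.7  10.1  14.2] shift before turn [ 0.949 -1.181 -1.276] after turn [-1.848  0.402 -0.588] turn [-0.0744 -0.3656  0.539 ]
q [  9.9  -1.4  15.8 132.4 264.7  10.1  14.2] shift before turn [ 0.949 -1.181 -1.276] after turn [-1.176  0.402 -1.542] turn [-0.2217 -0.219   0.4677]
```

```bash
python3 -m creep '{"translation":[[0.2,-0.05,-0.2],[0.2,-0.05,-0.2],[0.1,-0.1,-0.2],[0,-0.1,-0.2],[0,-0.1,-0.2]],"turn":[[-0.006,-0.03,0.045],[-0.006,-0.03,0.045],[-0.006,-0.03,0.045],[-0.006,-0.03,0.045],[-0.006,-0.03,0.045]],"grip":[0.4,0.4,0.4,0.4,0.4]}'
python3 delta.py 77 35 1 .6 -.15 .27
```

```text
time_s: 16.0
tool_pos: [0.6013, -0.2183, 0.0632]
tool_rot: [-154.7, -35.1, -50.6]
force: [-0.3, 0.1, -4.1]
grip_width: 0.06
grasp_force: 35.0
q [-27.1   7.7  51.1 133.  269.2  12.9 -25.2] shift before turn [ 0.939 -1.547 -2.034] after turn [-2.161  0.208 -1.642] turn [-0.1137 -0.2862  0.3829]
```

Joint 5 ran into its 269° limit and the tool sank. Before moving again I'll fit a simple kinematic model to the poses logged so far, so I can plan a joint-feasible path.

```bash
cat > kin.py <<'E'
from h import *
from scipy.optimize import least_squares
S=[([-63.306,18.439,-4.015,83.175,1.296,78.54,-3.26],[.284,.584,.221],[-179.9,0,154.1]),
([-14.3,3.8,38.4,101.2,-2.4,75.8,101.9],[.4811,-.2251,.2221],[-180,-.1,167.2]),
([23.6,-16.8,4.,124.4,-12.3,43.7,112.1],[.4872,-.2201,.2245],[177.8,30.7,167.]),
([9.9,-10.2,17.1,138.1,-45.4,11.2,146.7],[.5323,-.2325,.1309],[179.5,45,167]),
([-12.9,-6.3,37.9,130.6,-23.1,12.8,123.7],[.583,-.2519,.1486],[-179.9,43.5,166.7]),
([-51.3,-17.3,71.2,140.2,170.9,19.7,114.6],[.6246,-.2358,.193],[-178.8,-65.1,-16]),
([-33.5,15.6,64.7,138.9,225.7,31.9,46.6],[.6005,-.2545,.0806],[-179.6,-55.2,-13.3]),
([-28.3,27,59.4,139.6,219.1,42.1,47.1],[.5971,-.2527,.0348],[-179.5,-55.2,-13.3]),
([-27.1,7.7,51.1,133,269.2,12.9,-25.2],[.6013,-.2183,.0632],[-154.7,-35.1,-50.6])]
def fk(q,p):
    # p: h, upper, fore, tool, elbow off, wrist off, roll
    T=R.identity(); x=np.array([0,0,p[0]]); q=np.asarray(q,float)
    rz=lambda a:R.from_euler("z",-a,degrees=True); ry=lambda a:R.from_euler("y",a,degrees=True)
    T=T*rz(q[0])*ry(q[1])*rz(q[2]); x=x+T.apply([p[4],0,p[1]])
    T=T*ry(q[3]); x=x+T.apply([p[5],0,0]); T=T*rz(q[4]); x=x+T.apply([0,0,p[2]])
    T=T*ry(q[5]); x=x+T.apply([p[6],0,0]); T=T*rz(q[6])*R.from_euler("z",p[7],degrees=True); x=x+T.apply([0,0,p[3]])
    return x,T
def res(p):
    o=[]
    for q,x,e in S:
        X,T=fk(q,p); o+=list(X-x)+list(.3*(T.inv()*R.from_euler("xyz",e,degrees=True)).as_rotvec())
    return o
P=None
best=None
for r in (0,90,180,270):
    s=least_squares(res,[.35,.4,.4,.25,0,0,0,r])
    if best is None or s.cost<best.cost: best=s
P=best.x
if __name__=="__main__":
    print(P.round(4),best.cost); print(np.round(np.array(best.fun).reshape(-1,6),4))
E
python3 kin.py
```

```text
[ 2.22900e-01  4.35200e-01  4.79700e-01  3.42300e-01  3.05000e-02
 -2.83000e-02 -5.30000e-03  8.99971e+01] 0.0018087625592517955
[[-0.0258  0.0087 -0.0056 -0.      0.      0.0001]
 [ 0.009   0.0217  0.0012 -0.0002  0.0007  0.0004]
 [ 0.0146  0.0152  0.0138  0.0001 -0.      0.0001]
 [ 0.0139  0.011   0.0104 -0.0003 -0.0001 -0.0004]
 [ 0.0054  0.0152  0.0082  0.0001 -0.0003  0.0003]
 [-0.0068  0.0131 -0.0028  0.0006 -0.0003 -0.0004]
 [ 0.0005  0.0092 -0.0094  0.0002 -0.0001 -0.0003]
 [ 0.0023  0.0094 -0.0157  0.0005  0.0001  0.0003]
 [ 0.0025  0.0127 -0.0001 -0.0001  0.0002 -0.0001]]
```

```bash
cat > plan.py <<'E'
from kin import *
def feats(q):
    rz=lambda a:R.from_euler("z",-a,degrees=True); ry=lambda a:R.from_euler("y",a,degrees=True)
    T1=rz(q[0]);T3=T1*ry(q[1])*rz(q[2]);T4=T3*ry(q[3]);T5=T4*rz(q[4]);T6=T5*ry(q[5]);T7=T6*rz(q[6])*R.from_euler("z",90,degrees=True)
    I=np.eye(3); return np.hstack([I,T1.as_matrix(),T3.as_matrix(),T4.as_matrix(),T5.as_matrix(),T6.as_matrix()]),T7
x0=np.r_[0,0,.223, 0,0,0, .03,0,.435, -.028,0,.0, 0,0,.48, 0,0,.342]
A=np.vstack([feats(s[0])[0] for s in S]); b=np.hstack([s[1] for s in S])
lam=.02; D=np.linalg.lstsq(np.vstack([A,lam*np.eye(18)]),np.r_[b-A@x0,np.zeros(18)],rcond=None)[0]; X=x0+D
def F(q): M,T=feats(q); return M@X,T
lo=np.array([-163.93,-17.29,-79.2,3.27,-89.18,5.43,-154.24]);hi=np.array([163.93,119.83,71.16,140.29,269.18,117.66,154.24])
MT=np.array([np.cos(np.radians(35)),0,0])  # placeholder
m_t=np.array([np.sin(np.radians(35)),0,np.cos(np.radians(35))]) # mouth dir in tool
def mould(q):
    x,T=F(q); m=T.apply(m_t); g=x-.0187*T.apply([0,0,1]); c=g+.025*m
    return c,m,min((c+s*.055*m)[2] for s in(-1,1))-.03*np.sqrt(max(0,1-m[2]**2))
if __name__=="__main__":
    print("res",np.abs(A@X-b).max(),X.round(3))
    o=env.get_obs();x,T=F(o['qpos']);print(x-o['tool_pos'],mould(o['qpos']))
E
python3 plan.py
```

```text
res 0.0007123560307291665 [ 0.001  0.001  0.237 -0.    -0.016  0.014 -0.001 -0.005  0.467  0.
 -0.005  0.016 -0.    -0.     0.496 -0.001 -0.     0.37 ]
[-0.00022318 -0.00032516  0.00015385] (array([ 0.60969758, -0.22794478,  0.07030833]), array([ 0.83860766, -0.46978869, -0.27574586]), np.float64(0.026305389436890952))
```

```bash
cat > goal.py <<'E'
from plan import *
def ik(c,beta,seed,w=.0):
    a=np.radians(beta); t=np.radians(35); h=np.array([np.cos(a),np.sin(a),0]); z=np.sin(t)*h-[0,0,np.cos(t)]; y=np.array([-h[1],h[0],0]); Rg=R.from_matrix(np.c_[np.cross(y,z),y,z])
    g=np.array(c)+[0,0,.025]; x=g+.0187*z; mid=(lo+hi)/2;half=(hi-lo)/2
    f=lambda q:np.r_[(F(q)[0]-x)*20,(F(q)[1].inv()*Rg).as_rotvec()*5,w*((q-mid)/half)**4,w*.3*(q-seed)/180]
    s=least_squares(f,np.clip(seed,lo+1,hi-1),bounds=(lo,hi)); return s.x,np.linalg.norm(f(s.x)[:6])
if __name__=="__main__":
    q0=env.get_obs()['qpos']; rng=np.random.default_rng(0)
    for beta in range(-180,180,30):
        best=None
        for k in range(10):
            seed=rng.uniform(lo,hi) if k else q0
            q,e=ik([.602,.0135,.175],beta,seed,.05); 
            mar=np.minimum(q-lo,hi-q).min()
            if e<.01 and abs(F(q)[0]).max()<2:
                cst=-mar+.1*abs(q-q0).max()
                if best is None or cst<best[0]: best=(cst,q,mar)
        if best: print(beta,best[1].round(0),"margin",best[2].round(0),"dq",(best[1]-q0).round(0))
E
python3 goal.py
```

```text
-180 [ -4.  41.   1.  63.  -2. 112. -93.] margin 6.0 dq [  24.   33.  -50.  -70. -271.   99.  -67.]
-150 [-22.  39.  20.  67.   3. 107. -63.] margin 11.0 dq [   5.   31.  -31.  -66. -266.   94.  -38.]
-120 [-39.  34.  32.  79.  10.  94. -39.] margin 24.0 dq [ -12.   26.  -19.  -54. -260.   81.  -14.]
-90 [-47.  23.  31.  93.  22.  79. -23.] margin 39.0 dq [ -20.   15.  -20.  -40. -247.   66.    2.]
-60 [ 16.  13. -44. 106.  48.  71. -16.] margin 31.0 dq [  43.    6.  -95.  -27. -221.   58.    9.]
-30 [ 26.  -1. -43. 117.  36.  44.  20.] margin 16.0 dq [  53.   -9.  -94.  -16. -233.   31.   45.]
0 [  4.  -7.  -9. 123.   4.  29.  82.] margin 10.0 dq [  31.  -15.  -60.  -10. -265.   16.  107.]
30 [-35.  -6.  42. 121. -27.  38. 145.] margin 9.0 dq [  -8.  -14.   -9.  -12. -297.   25.  171.]
90 [ -20.   25.   45.   95.  -49.   88. -144.] margin 10.0 dq [   7.   17.   -6.  -38. -318.   75. -119.]
120 [  -6.   32.   25.   79.  -36.   99. -128.] margin 19.0 dq [  21.   24.  -26.  -53. -305.   86. -103.]
150 [   8.   38.   -5.   67.  -13.  106. -118.] margin 11.0 dq [  35.   30.  -56.  -66. -282.   94.  -92.]
```

```bash
cat > path.py <<'E'
from goal import *
import json,sys
def dense(wp,step=8.5):
    Q=[wp[0]]
    for a,b in zip(wp[:-1],wp[1:]):
        N=400; L=[a+(b-a)*k/N for k in range(1,N+1)]
        for q in L:
            x0,T0=F(Q[-1]);x,T=F(q)
            if np.degrees((T0.inv()*T).magnitude())>step or np.linalg.norm(x-x0)>.045 or abs(q-Q[-1]).max()>10: Q.append(q)
    Q.append(wp[-1]); return Q
def report(Q,n=10):
    for k,q in enumerate(Q):
        if k%3==0 or k==len(Q)-1:
            x,T=F(q);c,m,l=mould(q);w=x-.37*T.apply([0,0,1]); print(k,"q",q.round(0),"tcp",x.round(3),"low",round(l,3),"c",c.round(2),"m",m.round(2),"wrist",w.round(2))
    tr=[];tu=[]
    for a,b in zip(Q[:n],Q[1:n+1]):
        x0,T0=F(a);x,T=F(b); tr.append((T0.inv().apply(x-x0)/.08).round(2).tolist()); tu.append(((T0.inv()*T).as_rotvec()/np.pi).round(3).tolist())
    for k in range(0,len(tr),5): print(json.dumps({"translation":tr[k:k+5],"turn":tu[k:k+5],"grip":[.4]*len(tr[k:k+5])}))
E
python3 - <<'E'
from path import *
q0=np.array(env.get_obs()['qpos']); g,e=ik([.602,.0135,.19],-80,np.array([-47,23,31,93,22,79,-23.]),.03);print(g.round(1),e)
A=np.array([-28,0,50,125,225,20,-25.]);B=np.array([-33,0,45,115,160,25,-25])
C=np.array([-38,5,40,108,80,45,-24])
report(dense([q0,A,B,C,g]))
E
```

```text
[-43.6  17.   24.6  97.1  28.4  75.6 -18.8] 5.608080550686108e-06
0 q [-27.   8.  51. 133. 269.  13. -25.] tcp [ 0.601 -0.219  0.063] low 0.026 c [ 0.61 -0.23  0.07] m [ 0.84 -0.47 -0.28] wrist [ 0.36 -0.17  0.34]
3 q [-28.   4.  51. 129. 247.  16. -25.] tcp [ 0.681 -0.21   0.17 ] low 0.136 c [ 0.69 -0.22  0.18] m [ 0.8  -0.57 -0.2 ] wrist [ 0.38 -0.18  0.38]
6 q [-28.   0.  50. 125. 226.  20. -25.] tcp [ 0.736 -0.223  0.294] low 0.258 c [ 0.74 -0.24  0.3 ] m [ 0.74 -0.65 -0.16] wrist [ 0.39 -0.18  0.42]
9 q [-30.   0.  48. 121. 199.  22. -25.] tcp [ 0.78  -0.228  0.389] low 0.345 c [ 0.78 -0.24  0.39] m [ 0.67 -0.71 -0.23] wrist [ 0.42 -0.16  0.45]
12 q [-32.   0.  46. 117. 172.  24. -25.] tcp [ 0.803 -0.241  0.466] low 0.411 c [ 0.8  -0.25  0.46] m [ 0.62 -0.7  -0.35] wrist [ 0.45 -0.13  0.49]
15 q [-34.   1.  44. 114. 145.  29. -25.] tcp [ 0.804 -0.265  0.506] low 0.442 c [ 0.8  -0.27  0.49] m [ 0.59 -0.65 -0.47] wrist [ 0.47 -0.1   0.51]
18 q [-36.   3.  42. 111. 117.  36. -24.] tcp [ 0.784 -0.298  0.494] low 0.422 c [ 0.78 -0.3   0.48] m [ 0.54 -0.58 -0.61] wrist [ 0.49 -0.07  0
[... 592 characters left out ...]
31 q [-44.  17.  25.  97.  28.  76. -19.] tcp [0.604 0.003 0.2  ] low 0.135 c [0.6  0.01 0.19] m [-0. -0. -1.] wrist [0.57 0.21 0.5 ]
{"translation": [[0.38, -0.38, -0.08], [0.36, -0.42, -0.07], [0.34, -0.45, -0.07], [0.31, -0.47, -0.06], [0.28, -0.49, -0.05]], "turn": [[0.021, 0.014, 0.04], [0.022, 0.014, 0.04], [0.023, 0.013, 0.04], [0.023, 0.012, 0.038], [0.023, 0.011, 0.038]], "grip": [0.4, 0.4, 0.4, 0.4, 0.4]}
{"translation": [[0.25, -0.51, -0.04], [0.09, -0.46, 0.05], [0.04, -0.43, 0.06], [-0.0, -0.4, 0.07], [-0.03, -0.37, 0.07]], "turn": [[0.024, 0.01, 0.038], [0.02, 0.009, 0.042], [0.019, 0.008, 0.043], [0.018, 0.007, 0.044], [0.017, 0.007, 0.044]], "grip": [0.4, 0.4, 0.4, 0.4, 0.4]}
```

A clear, lifted path exists: joint 5 swings back and the final tool azimuth is about -80°. I'll run it in short, re-checked chunks.

```bash
python3 -m creep '{"translation":[[0.38,-0.38,-0.08],[0.36,-0.42,-0.07],[0.34,-0.45,-0.07],[0.31,-0.47,-0.06],[0.28,-0.49,-0.05]],"turn":[[0.021,0.014,0.04],[0.022,0.014,0.04],[0.023,0.013,0.04],[0.023,0.012,0.038],[0.023,0.011,0.038]],"grip":[0.4,0.4,0.4,0.4,0.4]}'
cat > step.py <<'E'
from path import *
q0=np.array(env.get_obs()['qpos']); print("now",q0.round(1))
g,e=ik([.602,.0135,.19],-80,np.array([-47,23,31,93,22,79,-23.]),.03)
W=[np.array([-33,0,45,115,160,25,-25.]),np.array([-38,5,40,108,80,45,-24.]),g]
wp=[q0]+[w for w in W if w[4]<q0[4]-12 or w is g]
report(dense(wp))
E
python3 step.py
```

```text
time_s: 16.62
tool_pos: [0.7209, -0.2154, 0.2524]
tool_rot: [-116.2, -18.3, -87.7]
force: [0.0, 0.7, -2.0]
grip_width: 0.0598
grasp_force: 35.0
now [-28.3   1.1  50.4 126.4 231.9  18.6 -24.3]
0 q [-28.   1.  50. 126. 232.  19. -24.] tcp [ 0.721 -0.215  0.252] low 0.217 c [ 0.72 -0.23  0.26] m [ 0.76 -0.63 -0.16] wrist [ 0.39 -0.18  0.41]
3 q [-30.   1.  48. 122. 206.  21. -25.] tcp [ 0.771 -0.218  0.352] low 0.31 c [ 0.77 -0.23  0.35] m [ 0.69 -0.69 -0.21] wrist [ 0.42 -0.16  0.44]
6 q [-32.   0.  47. 118. 180.  23. -25.] tcp [ 0.799 -0.232  0.44 ] low 0.388 c [ 0.8  -0.24  0.43] m [ 0.63 -0.71 -0.31] wrist [ 0.44 -0.14  0.47]
9 q [-33.   0.  45. 114. 154.  27. -25.] tcp [ 0.807 -0.255  0.5  ] low 0.438 c [ 0.8  -0.26  0.49] m [ 0.61 -0.67 -0.44] wrist [ 0.47 -0.11  0.5 ]
12 q [-35.   2.  43. 112. 126.  34. -25.] tcp [ 0.792 -0.289  0.503] low 0.434 c [ 0.79 -0.29  0.49] m [ 0.56 -0.61 -0.56] wrist [ 0.49 -0.08  0.51]
15 q [-37.   4.  41. 110.  98.  40. -24.] tcp [ 0.76  -0.307  0.455] low 0.381 c [ 0.76 -0.31  0.44] m [ 0.5  -0.49 -0.71] wrist [ 0.51 -0.05  0.52]
18 q [-39.   7.  37
[... 420 characters left out ...]
6 q [-44.  17.  25.  97.  28.  76. -19.] tcp [0.604 0.003 0.2  ] low 0.135 c [0.6  0.01 0.19] m [-0. -0. -1.] wrist [0.57 0.21 0.5 ]
{"translation": [[0.13, -0.47, 0.04], [0.09, -0.45, 0.05], [0.05, -0.44, 0.05], [0.01, -0.42, 0.05], [-0.03, -0.39, 0.05]], "turn": [[0.02, 0.009, 0.043], [0.019, 0.008, 0.042], [0.019, 0.007, 0.043], [0.019, 0.007, 0.043], [0.018, 0.006, 0.044]], "grip": [0.4, 0.4, 0.4, 0.4, 0.4]}
{"translation": [[-0.05, -0.35, 0.05], [-0.07, -0.31, 0.05], [-0.09, -0.27, 0.04], [-0.03, -0.2, 0.04], [0.03, -0.16, 0.02]], "turn": [[0.017, 0.006, 0.044], [0.016, 0.006, 0.045], [0.015, 0.006, 0.045], [0.017, 0.008, 0.044], [0.018, 0.01, 0.043]], "grip": [0.4, 0.4, 0.4, 0.4, 0.4]}
```

Tracking exactly. Continue.

```bash
python3 -m creep '{"translation":[[0.13,-0.47,0.04],[0.09,-0.45,0.05],[0.05,-0.44,0.05],[0.01,-0.42,0.05],[-0.03,-0.39,0.05]],"turn":[[0.02,0.009,0.043],[0.019,0.008,0.042],[0.019,0.007,0.043],[0.019,0.007,0.043],[0.018,0.006,0.044]],"grip":[0.4,0.4,0.4,0.4,0.4]}'
python3 -m creep '{"translation":[[-0.05,-0.35,0.05],[-0.07,-0.31,0.05],[-0.09,-0.27,0.04],[-0.03,-0.2,0.04],[0.03,-0.16,0.02]],"turn":[[0.017,0.006,0.044],[0.016,0.006,0.045],[0.015,0.006,0.045],[0.017,0.008,0.044],[0.018,0.01,0.043]],"grip":[0.4,0.4,0.4,0.4,0.4]}'
python3 step.py
```

```text
time_s: 17.25
tool_pos: [0.7917, -0.2262, 0.4125]
tool_rot: [-98.1, 16.9, -105.0]
force: [-0.5, -0.5, -1.9]
grip_width: 0.0603
grasp_force: 35.0
time_s: 17.88
tool_pos: [0.8033, -0.2656, 0.5065]
tool_rot: [-89.9, 56.3, -116.4]
force: [0.9, 0.5, -2.0]
grip_width: 0.0602
grasp_force: 35.0
now [-36.5   0.8  46.4 113.7 144.1  29.  -24.5]
0 q [-36.   1.  46. 114. 144.  29. -25.] tcp [ 0.804 -0.265  0.506] low 0.442 c [ 0.8  -0.27  0.49] m [ 0.59 -0.65 -0.48] wrist [ 0.47 -0.1   0.51]
3 q [-37.   3.  44. 111. 116.  36. -24.] tcp [ 0.782 -0.297  0.493] low 0.421 c [ 0.78 -0.3   0.48] m [ 0.54 -0.58 -0.61] wrist [ 0.49 -0.07  0.52]
6 q [-38.   4.  41. 109.  88.  43. -24.] tcp [ 0.747 -0.303  0.429] low 0.354 c [ 0.75 -0.3   0.41] m [ 0.48 -0.44 -0.76] wrist [ 0.51 -0.03  0.52]
9 q [-40.   9.  35. 104.  63.  55. -22.] tcp [ 0.715 -0.223  0.343] low 0.268 c [ 0.71 -0.22  0.33] m [ 0.36 -0.3  -0.88] wrist [0.54 0.05 0.52]
12 q [-42.  13.  30. 101.  45.  66. -20.] tcp [ 0.671 -0.118  0.267] low 0.195 c [ 0.67 -0.11  0.26] m [ 0.2  -0.16 -0.97] wrist [0.56 0.13 0.52]
15 q [-43.  17.  25.  97.  30.  75. -19.] tcp [ 0.612 -0.01   0.206] low 0.14 c [0.61 0.   0.2 ] m [ 0.02 -0.02 -1.  ] wrist [0.57 0.2  0.5 ]
16 q [-44.  17.  25.  97.  28.  76. -19.] tcp [0.604 0.003 0.2  ] low 0.135 c [0.6  0.01 0.19] m [-0. -0. -1.] wrist [0.57 0.21 0.5 ]
{"translation": [[0.07, -0.14, 0.01], [0.12, -0.13, -0.01], [0.18, -0.11, -0.02], [0.23, -0.1, -0.04], [0.29, -0.1, -0.06]], "turn": [[0.018, 0.012, 0.042], [0.018, 0.015, 0.042], [0.018, 0.017, 0.041], [0.019, 0.019, 0.04], [0.019, 0.022, 0.038]], "grip": [0.4, 0.4, 0.4, 0.4, 0.4]}
{"translation": [[0.34, -0.1, -0.08], [0.41, -0.09, -0.11], [0.5, 0.08, -0.26], [0.51, 0.01, -0.24], [0.52, -0.04, -0.23]], "turn": [[0.019, 0.024, 0.037], [0.021, 0.026, 0.034], [0.022, 0.021, 0.016], [0.02, 0.021, 0.011], [0.019, 0.02, 0.007]], "grip": [0.4, 0.4, 0.4, 0.4, 0.4]}
```

```bash
python3 -m creep '{"translation":[[0.07,-0.14,0.01],[0.12,-0.13,-0.01],[0.18,-0.11,-0.02],[0.23,-0.1,-0.04],[0.29,-0.1,-0.06]],"turn":[[0.018,0.012,0.042],[0.018,0.015,0.042],[0.018,0.017,0.041],[0.019,0.019,0.04],[0.019,0.022,0.038]],"grip":[0.4,0.4,0.4,0.4,0.4]}'
python3 -m creep '{"translation":[[0.34,-0.1,-0.08],[0.41,-0.09,-0.11],[0.5,0.08,-0.26],[0.51,0.01,-0.24],[0.52,-0.04,-0.23]],"turn":[[0.019,0.024,0.037],[0.021,0.026,0.034],[0.022,0.021,0.016],[0.02,0.021,0.011],[0.019,0.02,0.007]],"grip":[0.4,0.4,0.4,0.4,0.4]}'
python3 step.py | tail -4; python3 step.py | head -3
```

```text
time_s: 18.5
tool_pos: [0.759, -0.3071, 0.4542]
tool_rot: [171.1, 79.4, 125.2]
force: [-0.7, -0.1, -1.1]
grip_width: 0.0599
grasp_force: 35.0
time_s: 19.12
tool_pos: [0.7012, -0.1881, 0.3156]
tool_rot: [159.2, 53.5, 93.9]
force: [-0.1, -1.0, -0.6]
grip_width: 0.0604
grasp_force: 35.0
3 q [-44.  15.  30. 100.  40.  68. -20.] tcp [ 0.654 -0.083  0.245] low 0.175 c [ 0.65 -0.07  0.23] m [ 0.15 -0.12 -0.98] wrist [0.56 0.16 0.51]
6 q [-44.  17.  25.  97.  28.  76. -19.] tcp [0.604 0.003 0.2  ] low 0.135 c [0.6  0.01 0.19] m [-0. -0. -1.] wrist [0.57 0.21 0.5 ]
{"translation": [[0.52, -0.07, -0.22], [0.52, -0.11, -0.2], [0.51, -0.14, -0.18], [0.51, -0.16, -0.16], [0.51, -0.18, -0.15]], "turn": [[0.017, 0.02, 0.004], [0.017, 0.02, 0.001], [0.017, 0.019, -0.001], [0.017, 0.019, -0.003], [0.017, 0.019, -0.004]], "grip": [0.4, 0.4, 0.4, 0.4, 0.4]}
{"translation": [[0.22, -0.08, -0.05]], "turn": [[0.007, 0.008, -0.002]], "grip": [0.4]}
now [-44.8  11.1  38.1 103.1  55.4  58.1 -20.9]
0 q [-45.  11.  38. 103.  55.  58. -21.] tcp [ 0.702 -0.188  0.316] low 0.241 c [ 0.7  -0.18  0.3 ] m [ 0.31 -0.25 -0.92] wrist [0.55 0.08 0.52]
3 q [-44.  15.  30. 100.  40.  68. -20.] tcp [ 0.654 -0.083  0.245] low 0.175 c [ 0.65 -0.07  0.23] m [ 0.15 -0.12 -0.98] wrist [0.56 0.16 0.51]
```

```bash
python3 -m creep '{"translation":[[0.52,-0.07,-0.22],[0.52,-0.11,-0.2],[0.51,-0.14,-0.18],[0.51,-0.16,-0.16],[0.51,-0.18,-0.15]],"turn":[[0.017,0.02,0.004],[0.017,0.02,0.001],[0.017,0.019,-0.001],[0.017,0.019,-0.003],[0.017,0.019,-0.004]],"grip":[0.4,0.4,0.4,0.4,0.4]}'
python3 -m creep '{"translation":[[0.22,-0.08,-0.05],[0,0,0],[0,0,0]],"turn":[[0.007,0.008,-0.002],[0,0,0],[0,0,0]],"grip":[0.4,0.4,0.4]}'
python3 delta.py -80 35 1 .604 .003 .2
python3 - <<'E'
from h import *
a,W,z=cam("scene");b,W2,z2=cam("top"); np.savez("/tmp/s2",f=a,W=W,z=z,b=b,W2=W2,z2=z2)
save(np.hstack([a[120:330,180:440],b[100:310,130:390]]),"above.png")
E
```

```text
time_s: 19.75
tool_pos: [0.613, -0.0127, 0.2074]
tool_rot: [178.4, 36.4, 99.6]
force: [0.0, -0.4, -1.9]
grip_width: 0.0603
grasp_force: 35.0
time_s: 20.12
tool_pos: [0.6056, -0.0011, 0.2022]
tool_rot: [179.6, 35.1, 99.8]
force: [-0.1, 0.5, -1.6]
grip_width: 0.0599
grasp_force: 35.0
q [-47.6  17.4  30.   97.3  27.2  74.7 -17.5] shift before turn [ 0.06  -0.012 -0.008] after turn [ 0.06  -0.011 -0.008] turn [ 0.0013  0.0007 -0.0011]
```

View pics/above.png

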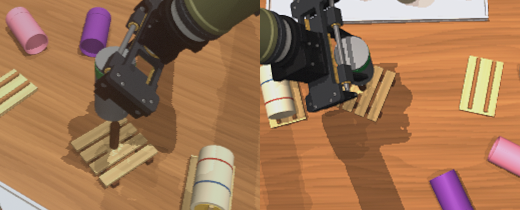

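Left half: the mould hangs mouth-down at (108,95) just above the peg (115,135); the full mould at (212,175) is untouched. Now a quick fit of the held mould's axis.

```bash
cat > fit.py <<'E'
from h import *
from scipy.optimize import least_squares
d=np.load("/tmp/s2.npz")
for n,f,W,z in(("scene",d["f"],d["W"],d["z"]),("top",d["b"],d["W2"],d["z2"])):
    hsv=cv2.cvtColor(f,cv2.COLOR_RGB2HSV)
    near=(z>0)&(np.hypot(W[...,0]-.602,W[...,1]-.0135)<.05)&(W[...,2]>.13)&(W[...,2]<.26)
    grey=near&(((hsv[...,1]<45)&(hsv[...,2]>65))|((hsv[...,0]>45)&(hsv[...,0]<75)&(hsv[...,1]>110)))
    grey=cv2.erode(grey.astype(np.uint8),np.ones((3,3)))>0
    p=W[grey]; print(n,near.sum(),len(p),p.min(0),p.max(0))
    side=p[p[:,2]<.235] if n=="scene" else p
    if n=="scene":
        r=lambda a:np.hypot(side[:,0]-a[0]-a[2]*(side[:,2]-.19),side[:,1]-a[1]-a[3]*(side[:,2]-.19))-.03
        s=least_squares(r,[.6,.01,0,0],loss="soft_l1",f_scale=.003);print("axis at z=.19",s.x[:2],"tilt deg",np.degrees(s.x[2:]),"rms",np.sqrt((s.fun**2).mean()))
    else:
        t=p[p[:,2]>np.percentile(p[:,2],90)-.006]; print("cap",cv2.minEnclosingCircle(t[:,:2].astype(np.float32)*1000),np.median(t[:,2]))
E
python3 fit.py
```

```text
scene 1103 483 [ 0.57840217 -0.0171835   0.14215068] [0.63612413 0.03699682 0.25111361]
axis at z=.19 [0.60459523 0.00900366] tilt deg [-0.45200061  0.98670049] rms 0.0006666618464079329
top 1290 575 [ 0.57524979 -0.01814159  0.23733039] [0.63128827 0.03624838 0.251477  ]
cap ((603.3482666015625, 8.374177932739258), 28.061260223388672) 0.24762256319838893
```

```bash
python3 delta.py -80 35 1 .604 .0038 .195
python3 delta.py -80 35 1 .604 .0038 .09
python3 -m creep '{"translation":[[0.1,-0.01,0.05],[0.1,0,0.13],[0.1,0,0.14],[0.1,0,0.15],[0.1,0,0.15]],"turn":[[0.0013,0.0007,-0.001],[0,0,0],[0,0,0],[0,0,0],[0,0,0]],"grip":[0.4,0.4,0.4,0.4,0.4]}'
python3 -m creep '{"translation":[[0,0,0]],"turn":[[0,0,0]],"grip":[0.4]}'
python3 delta.py -80 35 1 .604 .0038 .09
```

```text
q [-47.6  17.4  30.   97.3  27.1  74.7 -17.5] shift before turn [ 0.102 -0.01   0.039] after turn [ 0.102 -0.01   0.039] turn [ 0.0012  0.0004 -0.0012]
q [-47.6  17.4  30.   97.3  27.1  74.7 -17.5] shift before turn [ 0.856 -0.017  1.113] after turn [ 0.854 -0.01   1.114] turn [ 0.0012  0.0004 -0.0012]
time_s: 20.85
tool_pos: [0.6037, 0.0048, 0.1368]
tool_rot: [-179.9, 34.9, 100.1]
force: [-0.4, -0.2, -1.7]
grip_width: 0.0604
grasp_force: 35.0
time_s: 20.98
tool_pos: [0.6029, 0.0046, 0.1365]
tool_rot: [-179.8, 35.0, 100.2]
force: [-1.4, 0.2, -1.5]
grip_width: 0.06
grasp_force: 35.0
q [-47.2  21.4  29.2 100.6  26.   68.9 -20.3] shift before turn [0.324 0.014 0.483] after turn [0.324 0.012 0.483] turn [-0.0007 -0.0003  0.0009]
```

```bash
python3 -m creep '{"translation":[[0.065,0,0.097],[0.065,0,0.097],[0.065,0,0.097],[0.065,0.01,0.097],[0.06,0,0.09]],"turn":[[0,0,0],[0,0,0],[0,0,0],[0,0,0],[-0.0007,-0.0003,0.001]],"grip":[0.4,0.4,0.4,0.4,0.4]}'
python3 -m creep '{"translation":[[0.01,0,0.015],[0.01,0,0.015],[0,0,0],[0,0,0]],"turn":[[0,0,0],[0,0,0],[0,0,0],[0,0,0]],"grip":[0.4,0.4,0.4,0.4]}'
python3 delta.py -80 35 1 .604 .0038 .085
```

```text
time_s: 21.6
tool_pos: [0.6049, 0.0042, 0.0914]
tool_rot: [179.8, 35.0, 99.9]
force: [-1.1, -0.2, -1.8]
grip_width: 0.0598
grasp_force: 35.0
time_s: 22.1
tool_pos: [0.605, 0.0043, 0.0895]
tool_rot: [179.8, 34.9, 99.9]
force: [0.1, -0.1, -0.5]
grip_width: 0.0601
grasp_force: 35.0
q [-46.6  24.8  28.8 102.4  25.5  64.  -22.6] shift before turn [ 0.03  -0.014  0.048] after turn [ 0.03  -0.014  0.048] turn [ 0.0009 -0.0003 -0.0007]
```

Lower in millimetre steps until contact shows on the force.

```bash
python3 -m creep '{"translation":[[0.008,0,0.012],[0.008,0,0.012],[0,0,0]],"turn":[[0,0,0],[0,0,0],[0,0,0]],"grip":[0.4,0.4,0.4]}' | sed -n '2p;4p'
python3 -m creep '{"translation":[[0.008,0,0.012],[0,0,0],[0,0,0]],"turn":[[0,0,0],[0,0,0],[0,0,0]],"grip":[0.4,0.4,0.4]}'| sed -n '2p;4p'
python3 -m creep '{"translation":[[0.007,0,0.01],[0,0,0],[0,0,0]],"turn":[[0,0,0],[0,0,0],[0,0,0]],"grip":[0.4,0.4,0.4]}'| sed -n '2p;4p'
```

```text
tool_pos: [0.6047, 0.0041, 0.0868]
force: [0.0, 0.1, -0.9]
tool_pos: [0.6048, 0.0041, 0.0858]
force: [-0.4, 0.1, -1.5]
tool_pos: [0.605, 0.0039, 0.0852]
force: [-1.1, 0.4, 1.5]
```

```bash
python3 -m creep '{"translation":[[0.006,0,0.008],[0,0,0],[0,0,0]],"turn":[[0,0,0],[0,0,0],[0,0,0]],"grip":[0.4,0.4,0.4]}'| sed -n '2p;4p'
python3 -m creep '{"translation":[[0,0,0],[0,0,0]],"turn":[[0,0,0],[0,0,0]],"grip":[0.4,0.4]}' 10 | sed -n '2p;4p'
```

```text
tool_pos: [0.6052, 0.0037, 0.085]
force: [-0.9, -0.7, 6.3]
tool_pos: [0.6054, 0.0037, 0.0848]
force: [0.4, -1.0, 5.1]
```

The rim is on the slats. Release slowly and back off along the tool axis.

```bash
python3 -m creep '{"translation":[[0,0,0],[0,0,0],[0,0,0],[0,0,0],[0,0,0]],"turn":[[0,0,0],[0,0,0],[0,0,0],[0,0,0],[0,0,0]],"grip":[0.72,0.78,0.85,0.95,1]}'
python3 -m creep '{"translation":[[0,0,-0.1],[0,0,-0.2],[0,0,-0.3],[0,0,-0.4],[0,0,-0.4]],"turn":[[0,0,0],[0,0,0],[0,0,0],[0,0,0],[0,0,0]],"grip":[1,1,1,1,1]}'
python3 -m creep '{"translation":[[0,0,-0.4],[0,0,-0.4],[0,0,0],[0,0,0],[0,0,0]],"turn":[[0,0,0],[0,0,0],[0,0,0],[0,0,0],[0,0,0]],"grip":[1,1,1,1,1]}'
python3 - <<'E'
from h import *
a,W,z=cam("scene");b,W2,z2=cam("top")
save(np.hstack([a[120:330,180:440],b[100:310,130:390]]),"end.png")
n=(np.hypot(W2[...,0]-.602,W2[...,1]-.0135)<.05)&(W2[...,2]>.115)&(W2[...,2]<.145);p=W2[n]
print(n.sum(),np.median(p[:,2]),p[:,2].std(),cv2.minEnclosingCircle(p[:,:2].astype(np.float32)*1000))
E
```

```text
time_s: 24.48
tool_pos: [0.6048, 0.0042, 0.0839]
tool_rot: [179.8, 35.0, 99.9]
force: [0.2, 0.1, 0.2]
grip_width: 0.0835
grasp_force: 0.0
time_s: 25.1
tool_pos: [0.5934, 0.0687, 0.1776]
tool_rot: [179.7, 34.9, 99.9]
force: [0.3, -0.1, -0.4]
grip_width: 0.087
grasp_force: 0.0
time_s: 25.72
tool_pos: [0.5864, 0.1022, 0.2274]
tool_rot: [179.9, 35.0, 99.9]
force: [-0.2, -0.4, 0.1]
grip_width: 0.0874
grasp_force: 0.0
752 0.1301297056099716 0.002816499270873453 ((602.8947143554688, 13.30494213104248), 30.398557662963867)
```

View pics/end.png

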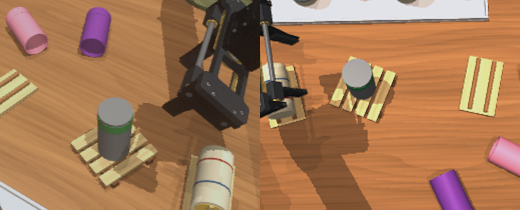

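The mould stands upright on the free stand at (115,130) left, green ring on top. Its top is at z = 0.130, centred on the peg, the full mould is undisturbed at (212,175), and the gripper is clear.

```bash
python3 -c "
from cell import env
print(env.sign_off())"
```

```text
the job is handed in; nothing more can be done
None
```

The job is handed in: the empty grey mould stands mouth-down over the free stand's peg with its rim on the slats, the full mould was left alone, but the gripper body leaned on the pink mould once (about 41 N read at the wrist, so the 40 N body-contact limit may have been passed), and sign-off gave no verdict.

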